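# Lay the glue bottle in its cradle

### The job

The bow maker is done gluing for now. Pick up the small white glue bottle with the long nozzle, which stands upright on the bench, and lay it on its side in the cork-lined groove of the wooden cradle, level, in line with the groove and centred along it (nozzle toward either end), then let go. Leave the amber jar and the round spirit lamp standing where they are.

Things in the scene. Friction and masses are not known exactly. Their poses are not given: they have to be found in the camera images.
- bottle_mid (a point): Half-way up the loose upright glue bottle, on its axis, 52 mm above its foot. 104 mm tall, 0.06 kg: round body, diameter 32 mm, up to 52 mm (orange band), white collar, diameter 26 mm, up to 75 mm, then a thin nozzle. Grip the body about 38 mm above the foot, 14 mm below this point. z: along the bottle to the nozzle.
- cradle_rest (a point): Where the bottle's half-way point lies when it rests centred in the groove, 60 mm above the bench. x: along the groove, z up. Fixed cradle: dark foot plate 130 (x) x 76 mm, 10 thick; on it a pale block 110 x 26 mm with a cork V groove in its top, ends open (bottom 40, rims 49 mm above the bench). Block is narrower than the bottle: fingers on the bottle's sides pass beside it.
- jar_mid (a point): Centre of the bystanding amber jar with a pale screw lid, diameter 60 mm, 84 mm tall, standing loose at the back; z up. To the left of the work stands the fixed black desk lamp: foot at about x 0.76, y 0.12 m, its arm rising to an elbow 0.6 m above the bench at x 0.58, y -0.03 m and from there to the left; an arm leaning to the left of y = 0 over the work meets it.
- burner_mid (a point): Centre of the bystanding spirit lamp, a yellowish round flask with a short neck, diameter 68 mm, 70 mm tall, standing loose at the back; z up.
Things that resemble listed ones, but are neither listed nor needed, are in the scene too. Of the things that look like the part that bears bottle_mid, take the one that is nearest to the robot's base at the start.

How it is judged:
At the end, for the whole second after the job is handed in: The glue bottle lies in the cradle's groove: its half-way point within 20 mm of the cradle's resting point along the groove and 10 mm across it and in height, its axis within 0.2 rad (11 degrees) of the groove's line, nozzle toward either end (x of bottle_mid in the frame of cradle_rest between -0.02 and 0.02 m and y of bottle_mid in the frame of cradle_rest between -0.01 and 0.01 m and z of bottle_mid in the frame of cradle_rest between -0.01 and 0.01 m and angle between the z axis of bottle_mid and the x axis of cradle_rest, either way round below 0.2 rad); the robot touches nothing.
It fails at once if the amber jar or the spirit lamp is moved more than 30 mm or tipped (distance of any of jar_mid, burner_mid from where it was at the start of the episode above 0.03 m or angle between any of jar_mid, burner_mid's own z axis and vertical above 0.4 rad).
It also fails if it takes over 48 s, if anything falls off the work surface, if the arm or the gripper's body presses on something with over 40 N, if the wrist force passes 120 N, or if a joint passes its speed limit or range.

### The arm

A 7-joint arm with a two-finger parallel gripper is mounted at the origin on a cart in front of the work surface, level with it; the furniture and walls round the work are solid. World frame = base frame: x ahead of the robot, y to its left, z up, the work surface at z = 0. Lengths are in m, angles in rad, forces in N, time in s.
With the tool pointing down it reaches from about 0.4 to 0.9 m from the base axis. Payload 5.5 kg.
Tool frame: the origin (TCP) lies midway between the tips of the shut fingers; the grasp point (between the pads) lies 19 mm behind it (manip.grip_depth is the distance from the TCP to the grasp point, in m); z points along the fingers, x is the direction in which the jaws open and shut, and the axes are right-handed (so a half turn about z gives the same grasp; the last joint's range is limited). The gripper opens to 92 mm and grips with 3 to 60 N. Pads are 19 mm wide; open, the fingers measure 130 mm over their backs; the gripper's body (75 mm by 190 mm) begins 47 mm behind the grasp point.
Start: joints at [1.382, 0.501, -0.427, 1.55, 0.221, 1.138, -0.21], TCP at [0.284, -0.585, 0.227] pointing down, gripper open.
Joint ranges: [-2.88, 2.88], [-0.31, 2.03], [-1.54, 1.56], [0.2, 2.42], [-1.41, 4.55], [0.19, 2.02], [-2.57, 2.57]. Speed limits (rad/s): [2.57, 2.57, 3.14, 3.14, 3.14, 3.14, 3.14].

### API

Orientations are given as a unit quaternion [x, y, z, w].
In Python, from bench import manip, effector, viewer gives the robot as it stands. Calls block until the motion is done:
- manip.move_pose(position, orientation): joint-space move of the TCP to a pose.
- manip.servo_line(position, ori=None, vel=0.15): straight line of the TCP; ori=None keeps the orientation; vel is the mean speed in m/s.
- manip.movej(angles): joint-space move.
- effector.open_jaws() and effector.close(f_grip=None): open the fingers fully, or close them until they stop; f_grip is the grip in N (None keeps the last).
- manip.sleep(seconds).
- manip.solve_ik(position, orientation): joint angles nearest the present ones, or None.
- viewer.get_image(name): name is "scene" or "top"; returns the picture (400x640x3 uint8, red, green, blue); there is no depth.
- viewer.get_calibration(name): a dict with "vfov" (degrees; the focal length in pixels is half the picture's height over the tangent of half this angle, whatever the lens; pixels are square), "cx", "cy" (the principal point, pixels), "dist_coeffs" ([k1, k2, p1, p2, k3] as OpenCV has them; the pictures are not rectified), "eye" and "attitude" of the camera in the world. Camera axes: x right, y down, z forward; pixel columns grow to the right and rows downward; lengths in m; the calibration is good to about 2 mm. A picture is of the moment at which its call begins. get_calibration takes no time and is no camera call.
A pose or a line that the arm cannot do raises manip.PlanningError and nothing moves.
- manip.hand_in(): hands the job in, once; it reports no verdict.
Readings, each from a call of its own:
- manip.current_clock(): time.
- manip.current_q(): joint angles.
- manip.current_joint_velocities(): joint speeds.
- manip.current_tau(): joint torques, N m.
- manip.current_tool_pos(): TCP position.
- manip.current_tcp_rot(): TCP orientation.
- manip.current_force(): force on the tool from outside, world axes, zero at the start.
- manip.current_wrist_torque(): the same for the moment, N m.
- manip.current_finger_gap(): finger opening in m.
Only numpy, scipy, OpenCV 4.12 (cv2) and the standard library are available. Lean on these libraries where they do the work, as an engineer would, in place of code of your own. Each camera call takes 0.05 s, during which the arm holds its last target. There are 200 camera calls.

## Working session

There is one attempt and no reset: what is moved stays moved. The work goes in short steps, each a Python script; the robot and the scene stay as the last script left them, time stands still between calls to the robot, and variables do not carry over. Pictures are saved under pics/ and viewed, about 8 in all and at most 12, crops included, and the job is handed in when it is done.

```bash
mkdir -p pics; cat > h.py <<'E'
import numpy as np, cv2
from scipy.spatial.transform import Rotation as R
from bench import manip, effector, viewer
def cal(n):
    c=viewer.get_calibration(n); f=200/np.tan(np.radians(c['vfov'])/2)
    K=np.array([[f,0,c['cx']],[0,f,c['cy']],[0,0,1.]]); a=np.array(c['attitude'],float)
    Rm=R.from_quat(a).as_matrix() if a.size==4 else a.reshape(3,3)
    return K,np.array(c['dist_coeffs'],float),np.array(c['eye'],float),Rm
def ray(n,uv):
    K,d,e,Rm=cal(n); p=cv2.undistortPoints(np.array(uv,float).reshape(-1,1,2),K,d).reshape(-1,2)
    v=np.c_[p,np.ones(len(p))]@Rm.T; return e,v/np.linalg.norm(v,axis=1)[:,None]
def onz(n,uv,z):
    e,v=ray(n,uv); return e+v*((z-e[2])/v[:,2])[:,None]
def tri(uvs,uvt):
    a,u=ray('scene',uvs);b,v=ray('top',uvt);out=[]
    for p,q in zip(u,v):
        s=np.linalg.lstsq(np.c_[p,-q],b-a,rcond=None)[0]
        A=a+p*s[0];B=b+q*s[1];out.append([*((A+B)/2),np.linalg.norm(A-B)])
    return np.array(out)
def proj(n,P):
    K,d,e,Rm=cal(n); return cv2.projectPoints((np.atleast_2d(P)-e)@Rm,np.zeros(3),np.zeros(3),K,d)[0].reshape(-1,2)
def snap(n,f):
    i=viewer.get_image(n)[:,:,::-1].copy(); cv2.imwrite('pics/'+f,i); return i
E
python3 - <<'E'
from h import *
for n in('scene','top'):
    snap(n,n+'0.png'); print(viewer.get_calibration(n))
print(manip.current_tcp_rot(),manip.current_clock())
E
```

```text
{'vfov': 44.555074787061436, 'cx': 330.94108562000383, 'cy': 194.96756971474767, 'dist_coeffs': array([-0.04752641,  0.        ,  0.        ,  0.        ,  0.        ]), 'eye': array([ 0.05634501, -0.56760229,  0.57692815]), 'attitude': array([ 0.78092452, -0.44246013,  0.20870095, -0.38836818])}
{'vfov': 43.17437413937196, 'cx': 309.7084999787058, 'cy': 202.13224690364035, 'dist_coeffs': array([-0.13065258,  0.        ,  0.        ,  0.        ,  0.        ]), 'eye': array([ 0.58362506, -0.22499467,  1.13280831]), 'attitude': array([-0.69680532,  0.71678048, -0.01730057,  0.01971765])}
[ 8.47531060e-01 -5.30745130e-01 -6.96834948e-04 -4.72540158e-04] 0.1
```

View pics/scene0.png

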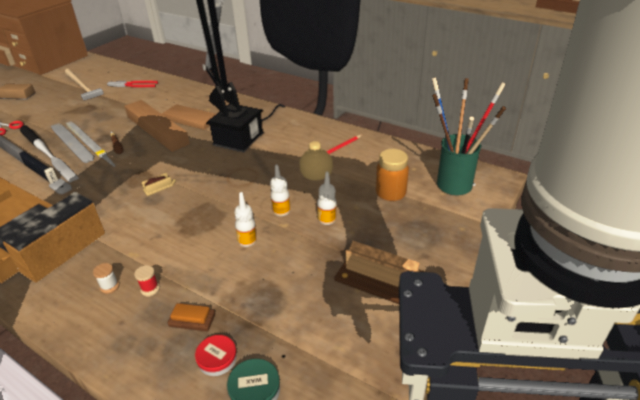

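View pics/top0.png

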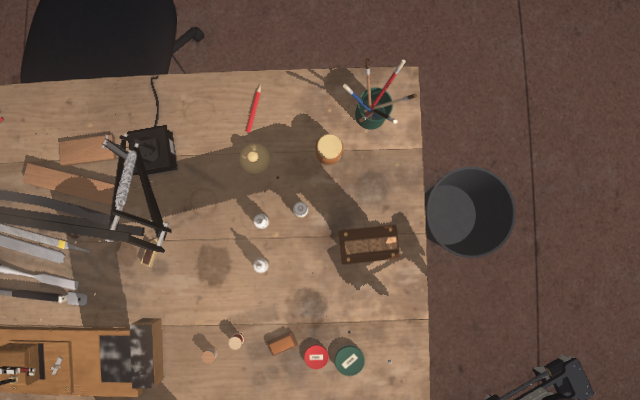

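Top view: white and grey bottles at (261,267), (261,221) and (300,209), with the cradle at (370,243). In the scene view the bottles are at (245,220), (280,192) and (327,200). The bottle with the smallest x, top (261,267), looks nearest the base. I'll check it in one crop and measure.

```bash
python3 - <<'E'
from h import *
s=cv2.imread('pics/scene0.png');t=cv2.imread('pics/top0.png')
z=lambda i,x,y,w,h,k:cv2.resize(i[y:y+h,x:x+w],None,fx=k,fy=k,interpolation=cv2.INTER_CUBIC)
# left: scene bottles (225..345,160..250)x3.33 ; top bottles; cradle top; cradle scene
A=z(s,225,160,100,75,4);B=z(t,225,195,100,75,4);C=z(t,325,210,100,75,4);D=z(s,325,235,100,75,4)
cv2.imwrite('pics/crop.png',np.vstack([np.hstack([A,B]),np.hstack([C,D])]))
for n,l in(('top',[(261,267),(261,221),(300,209)]),):
    P=onz(n,l,.09);print(P.round(3),np.hypot(P[:,0],P[:,1]))
# orange bands
hs=cv2.cvtColor(s,cv2.COLOR_BGR2HSV);m=cv2.inRange(hs,(10,200,140),(25,255,255))
n_,_,st,c=cv2.connectedComponentsWithStats(m)
for i in range(1,n_):
    if st[i,4]>40:print(st[i],c[i])
# white parts in top
ht=cv2.cvtColor(t,cv2.COLOR_BGR2HSV);m=cv2.inRange(ht,(0,0,130),(180,60,255));m[:,:225]=0;m[:,325:]=0
n_,_,st,c=cv2.connectedComponentsWithStats(m)
for i in range(1,n_):
    if st[i,4]>20:print('top',st[i],c[i])
E
```

```text
[[ 0.507 -0.118  0.09 ]
 [ 0.602 -0.121  0.09 ]
 [ 0.625 -0.202  0.09 ]] [0.52098925 0.61410684 0.6564681 ]
[380 168  28  32 661] [392.98789713 183.7322239 ]
[273 200  17  14 169] [281.15976331 206.77514793]
[320 209  16  13 163] [327.47239264 215.39263804]
[238 230  18  14 182] [246.78021978 237.0989011 ]
[171 305  37  18 498] [189.65863454 313.20281124]
top [294 203  14  14 152] [300.60526316 209.61842105]
top [253 215  16  14 160] [260.725 221.5  ]
top [253 259  15  14 171] [260.28654971 265.5380117 ]
top [310 355  13   4  50] [316.22 356.56]
```

View pics/crop.png

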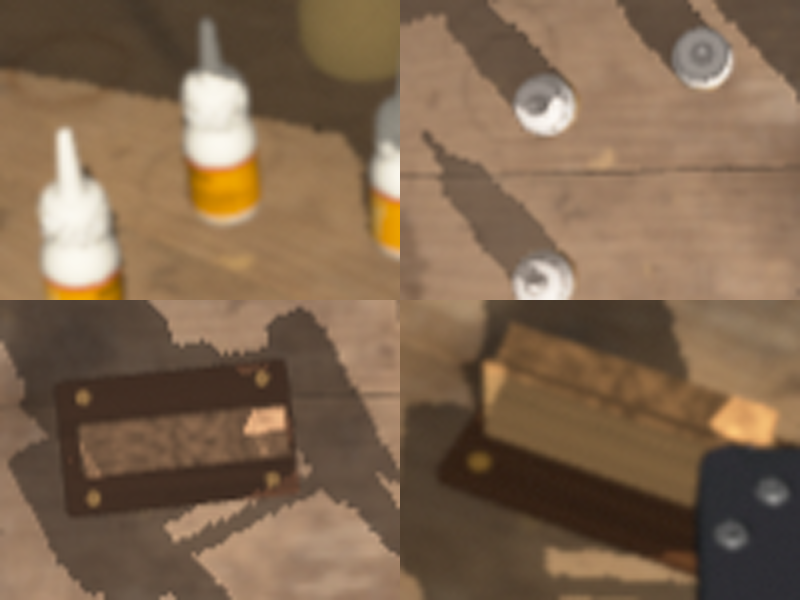

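The crop confirms three identical bottles (orange band, white collar, nozzle); only the shading differs. The nearest is top (261,267), scene (246,237), 0.52 m from the base. The cradle's foot plate and block corners are clear in the top view. Next I triangulate.

```bash
python3 - <<'E'
from h import *
C=lambda x,y:(325+x/4,210+(y-300)/4); D=lambda x,y:(325+(x-400)/4,235+(y-300)/4)
top=[C(88,478),C(80,425),C(285,405),C(290,458)]
sc=[D(483,362),D(510,323),D(777,408),D(712,432)]
print('rim tri',tri(sc[:3],top[:3]).round(4))
r=onz('top',top,.049);print('rim@.049',r.round(4),'ctr',r.mean(0), [np.linalg.norm(r[i]-r[i-1]).round(4) for i in range(4)])
p=onz('top',[C(57,382),C(285,360),C(296,492),C(68,516)],.01)
print('plate ctr',p.mean(0).round(4),[np.linalg.norm(p[i]-p[i-1]).round(4) for i in range(4)])
v=(p[0]+p[3]-p[1]-p[2])/2; w=(r[0]+r[1]-r[2]-r[3])/2
print('yaw',np.arctan2(v[1],v[0]),np.arctan2(w[1],w[0]))
print('tip',tri([(225+65/4,160+129/4)],[(225+137/4,195+277/4)]).round(4))
# body: scene mask orange band col range -> centre at height; top: collar/shoulder centre
print('band at z', [onz('scene',[(246.8,237.1)],z).round(4) for z in(.02,.03,.04)])
s=cv2.imread('pics/scene0.png');t=cv2.imread('pics/top0.png')
m=cv2.inRange(cv2.cvtColor(t,cv2.COLOR_BGR2HSV),(0,0,110),(180,75,255))
x,y=np.meshgrid(range(640),range(400));m[np.hypot(x-261,y-267)>14]=0
c,rad=cv2.minEnclosingCircle(cv2.findNonZero(m));print('top circ',c,rad,onz('top',[c],.055).round(4))
for P in ([.507,-.118],[.505,-.119]):
  print('proj',proj('top',[[*P,0.104],[*P,.052]]).round(1),proj('scene',[[*P,.104],[*P,.0],[*P,.052]]).round(1))
E
```

```text
rim tri [[ 0.5256 -0.2977  0.0508  0.002 ]
 [ 0.5537 -0.2942  0.0469  0.0027]
 [ 0.5613 -0.4046  0.0493  0.0025]]
rim@.049 [[ 0.5261 -0.2987  0.049 ]
 [ 0.5545 -0.2953  0.049 ]
 [ 0.5619 -0.4058  0.049 ]
 [ 0.5334 -0.4076  0.049 ]] ctr [ 0.54394785 -0.35182336  0.049     ] [np.float64(0.1091), np.float64(0.0286), np.float64(0.1108), np.float64(0.0285)]
plate ctr [ 0.5449 -0.3514  0.01  ] [np.float64(0.0744), np.float64(0.1277), np.float64(0.0736), np.float64(0.1276)]
yaw 1.6402764265513186 1.6375364664613594
tip [[ 0.5119 -0.1134  0.1019  0.0064]]
band at z [array([[ 0.4958, -0.1209,  0.02  ]]), array([[ 0.4879, -0.1289,  0.03  ]]), array([[ 0.48  , -0.1369,  0.04  ]])]
top circ (260.1000061035156, 264.94000244140625) 8.164266586303711 [[ 0.5093 -0.1127  0.055 ]]
proj [[260.2 267.7]
 [262.7 265.9]] [[243.3 193.7]
 [251.  241.3]
 [247.3 218.4]]
proj [[260.8 268.7]
 [263.2 266.8]] [[243.  194.5]
 [250.7 242.2]
 [247.  219.3]]
```

```bash
cat >> h.py <<'E'
B=np.array([.510,-.114,0]); CR=np.array([.5445,-.3516,.060]); YAW=1.639; G=manip.grip_depth
def ori(az,ang,flip):  # tool z at elevation ang in vertical plane of azimuth az
    h=np.array([np.cos(az),np.sin(az),0]);u=np.array([0,0,1.])
    z=np.cos(ang)*h+np.sin(ang)*u; x=np.cross(u,h)*(-1 if flip else 1)
    return R.from_matrix(np.c_[x,np.cross(z,x),z])
def tcp(g,o): return g+G*o.as_matrix()[:,2]
E
python3 - <<'E'
from h import *
for P in([.510,-.113],[.511,-.1135]):
  print(proj('scene',[[*P,.104],[*P,0],[*P,.026]]).round(1).tolist(),proj('top',[[*P,.052]]).round(1))
t0=manip.current_clock()
for p in(20,28,36):
  p=np.radians(p)
  for f in(0,1):
    for az in np.radians(range(-120,121,15)):
      o=ori(az,-p,f);g=B+[0,0,.038];zz=o.as_matrix()[:,2]
      qs=[manip.solve_ik(tcp(g-d*zz+[0,0,l],o),o.as_quat()) for d,l in((.1,0),(0,0),(0,.12))]
      if qs[1] is not None: print('G',round(np.degrees(p)),f,round(np.degrees(az)),[q is not None for q in qs],np.round(qs[1],2))
    for s in(0,np.pi):
      az=YAW+s;h=np.array([np.cos(az),np.sin(az),0]);o=ori(az,-np.pi/2-p,f);g=CR-.014*h
      qs=[manip.solve_ik(tcp(g+[0,0,l],o),o.as_quat()) for l in(0,.1,.17)]
      print('P',round(np.degrees(p)),f,s>0,[q is not None for q in qs],None if qs[0] is None else np.round(qs[0],2))
print(manip.current_clock()-t0)
E
```

```text
[[242.1, 191.7], [249.9, 239.2], [248.0, 228.1]] [[260.4 264.5]]
[[242.8, 191.5], [250.4, 239.0], [248.6, 227.8]] [[260.6 264. ]]
G 20 0 -120 [True, True, True] [-0.01  1.18 -0.41  1.48  0.96  1.82 -1.39]
G 20 0 -105 [True, True, True] [-0.03  1.14 -0.46  1.66  1.14  1.76 -1.41]
G 20 0 -90 [True, True, True] [-0.07  1.09 -0.46  1.85  1.31  1.67 -1.45]
G 20 0 -75 [True, True, True] [-0.02  1.09 -0.54  2.04  1.55  1.69 -1.51]
G 20 0 -60 [True, True, True] [ 0.16  1.19 -0.7   2.21  1.89  1.87 -1.5 ]
G 20 0 -45 [False, True, False] [ 0.26  1.24 -0.69  2.38  2.23  1.95 -1.43]
G 20 0 30 [True, True, True] [ 0.14  1.24  0.67  2.31  4.16  1.92 -1.67]
G 20 0 45 [True, True, True] [ 1.14  1.03 -0.35  2.1  -1.34  0.94 -1.69]
G 20 0 60 [True, True, True] [ 1.01  1.03 -0.25  1.92 -1.08  1.12 -1.87]
G 20 0 75 [True, True, True] [ 0.89  1.06 -0.2   1.73 -0.88  1.29 -1.98]
G 20 0 90 [True, True, True] [ 0.8   1.12 -0.18  1.54 -0.71  1.46 -2.04]
G 20 0 105 [True, True, True] [ 0.71  1.18 -0.19  1.37 -0.55  1.62 -2.06]
G 20 0 120 [True, True, True] [ 0.61  1.24 -0.2   1.21 -0.4   1.78 -2.04]
P 20 0 Fa
[... 4846 characters left out ...]
7  0.02  2.29  1.63  0.92  1.67]
G 36 1 30 [True, True, True] [ 1.8   1.6  -1.31  2.31  1.78  0.46 -1.58]
G 36 1 45 [True, True, True] [ 1.5   1.09 -0.92  2.16 -0.53  0.3   0.63]
G 36 1 60 [True, True, True] [ 1.41  1.09 -0.88  1.99 -0.28  0.59  0.51]
G 36 1 75 [True, True, True] [ 1.29  1.1  -0.83  1.82 -0.17  0.86  0.53]
G 36 1 90 [True, True, True] [ 1.17  1.14 -0.81  1.66 -0.07  1.09  0.57]
G 36 1 105 [True, True, True] [ 1.06  1.19 -0.82  1.51  0.05  1.31  0.63]
G 36 1 120 [True, True, True] [ 0.94  1.23 -0.83  1.38  0.16  1.5   0.7 ]
P 36 1 False [True, True, True] [ 0.28  0.67 -0.04  1.93  1.16  0.68 -0.67]
P 36 1 True [True, True, True] [ 0.82  0.96 -0.15  1.3  -0.32  1.36 -2.22]
0.0
```

```bash
cat >> h.py <<'E'
B=np.array([.509,-.1135,0]); P=np.radians(28); AZ=np.radians(55)
OG=ori(AZ,-P,1); ZG=OG.as_matrix()[:,2]; GG=B+[0,0,.038]
HP=np.array([np.cos(YAW),np.sin(YAW),0]); OP=ori(YAW,-np.pi/2-P,1); GP=CR-.014*HP
E
python3 - <<'E'
from h import *
for d,l in((.12,.12),(.12,0)):
    manip.move_pose(tcp(GG-d*ZG+[0,0,l],OG),OG.as_quat())
print(manip.current_q().round(2),manip.current_clock(),manip.current_tool_pos().round(4),tcp(GG-.12*ZG,OG).round(4),manip.current_force().round(2))
a=snap('scene','s1.png');b=snap('top','t1.png')
k=lambda i,x,y,w,h:cv2.resize(i[y:y+h,x:x+w],(400,300),interpolation=cv2.INTER_CUBIC)
cv2.imwrite('pics/c1.png',np.hstack([k(a,160,130,240,180),k(b,200,170,200,150)]))
E
```

```text
[ 1.59  1.   -0.78  1.97 -0.49  0.86  0.74] 2.2 [ 0.4584 -0.1865  0.0866] [ 0.4577 -0.1867  0.0855] [-0.1  -0.57  1.14]
```

View pics/c1.png

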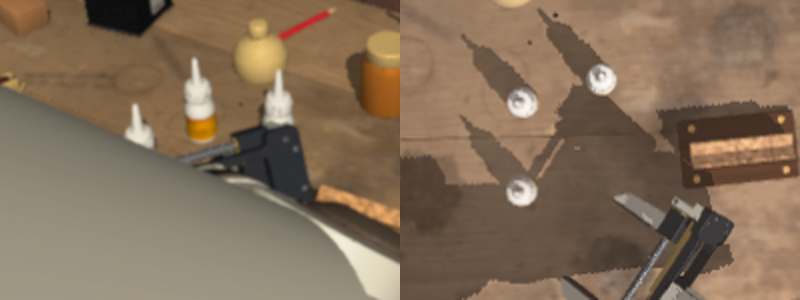

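The arm is clear, and the open fingers straddle the line to the nearest bottle, at crop (521,190). I'll advance, grip and lift.

```bash
python3 - <<'E'
from h import *
manip.servo_line(tcp(GG,OG),vel=.1)
manip.sleep(.2);print(manip.current_tool_pos().round(4),tcp(GG,OG).round(4),manip.current_force().round(2))
effector.close(f_grip=15);print('gap',manip.current_finger_gap())
manip.servo_line(tcp(GG,OG)+[0,0,.15],vel=.12)
print('gap',manip.current_finger_gap(),manip.current_clock(),manip.current_tool_pos().round(4))
b=snap('top','t2.png');a=snap('scene','s2.png')
k=lambda i,x,y,w,h:cv2.resize(i[y:y+h,x:x+w],(400,300),interpolation=cv2.INTER_CUBIC)
cv2.imwrite('pics/c2.png',np.hstack([k(a,160,100,240,180),k(b,200,170,200,150)]))
E
```

```text
[ 0.5185 -0.1006  0.0292] [ 0.5185 -0.0999  0.0292] [-0.16  0.06 -0.26]
gap 0.03152131553228413
gap 0.03167229795832138 6.2167 [ 0.5183 -0.0998  0.1786]
```

View pics/c2.png

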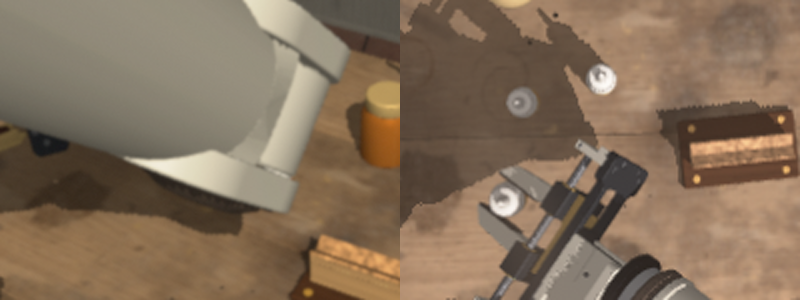

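The bottle is gripped (gap 31.6 mm) and upright. I'll pitch it over, hover above the cradle and check.

```bash
python3 - <<'E'
from h import *
q=manip.solve_ik(tcp(GP+[0,0,.12],OP),OP.as_quat());print(q.round(2),manip.current_q().round(2))
manip.move_pose(tcp(GP+[0,0,.14],OP),OP.as_quat())
manip.servo_line(tcp(GP+[0,0,.035],OP),vel=.1);manip.sleep(.3)
print(manip.current_tool_pos().round(4),tcp(GP+[0,0,.035],OP).round(4),manip.current_finger_gap(),manip.current_force().round(2),manip.current_wrist_torque().round(3),manip.current_clock())
b=snap('top','t3.png');a=snap('scene','s3.png')
k=lambda i,x,y,w,h:cv2.resize(i[y:y+h,x:x+w],(400,300),interpolation=cv2.INTER_CUBIC)
cv2.imwrite('pics/c3.png',np.hstack([k(a,300,170,160,120),k(b,300,190,160,120)]))
E
```

```text
[ 0.75  0.52 -0.56  1.84  0.97  0.93 -0.29] [ 1.53  0.84 -0.96  2.06 -0.62  0.76  0.62]
[ 0.5463 -0.3745  0.0789] [ 0.5461 -0.3744  0.0784] 0.03156248058904749 [-0.23 -0.17 -1.01] [0.573 0.008 0.063] 9.2167
```

View pics/c3.png

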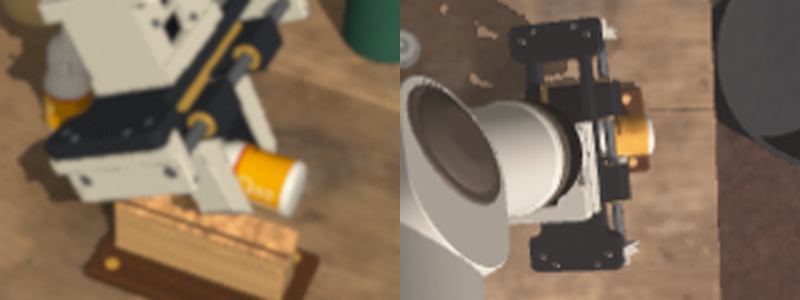

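```bash
python3 - <<'E'
from h import *
E=CR+[0,0,.035]; ax=[E-.052*HP,E-.044*HP,E-.014*HP,E]
s=proj('scene',ax);t=proj('top',ax+[ax[0]+[0,0,.013]])
a=cv2.imread('pics/s3.png');b=cv2.imread('pics/t3.png')
u=HP;n=np.cross([0,0,1],u);th=np.linspace(0,2*np.pi,40)
def draw(i,nm,x,w,y,h):
    j=cv2.resize(i[y:y+h,x:x+w],(400,400),interpolation=cv2.INTER_CUBIC);k=400/w
    for o,c in((.052,(255,0,0)),(.012,(0,255,0))):
        q=proj(nm,np.array([E-o*HP+.016*(np.cos(t_)*n+np.sin(t_)*np.array([0,0,1])) for t_ in th]))
        cv2.polylines(j,[np.int32((q-[x,y]+.5)*k)],True,c,1)
    return j
cv2.imwrite('pics/c4.png',np.hstack([draw(a,'scene',370,70,210,70),draw(b,'top',360,70,210,70)]))
print(s.round(1),t.round(1), tri([(416.8,246)],[(401.2,244.8)]).round(4), (E-.052*HP).round(4))
E
```

```text
[[418.7 244.8]
 [413.4 243.1]
 [393.8 236.8]
 [384.8 233.9]] [[399.1 243.3]
 [395.2 243.7]
 [380.8 245.2]
 [374.  245.9]
 [400.2 243.5]] [[ 0.5438 -0.405   0.0971  0.0052]] [ 0.548  -0.4035  0.095 ]
```

View pics/c4.png

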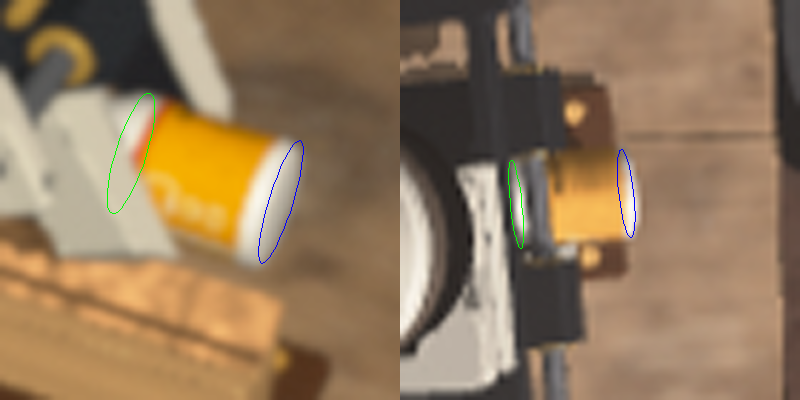

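The predicted foot and band rings match the held bottle in both views within 1–2 mm. I'll lower it to contact, release, rise and check.

```bash
python3 - <<'E'
from h import *
f0=manip.current_force()
manip.servo_line(tcp(GP+[0,0,.005],OP),vel=.06)
for dz in np.arange(.004,-.0045,-.001):
    manip.servo_line(tcp(GP+[0,0,dz],OP),vel=.02); manip.sleep(.1)
    df=manip.current_force()-f0; print(round(dz,3),df.round(2),manip.current_tool_pos()[2].round(4))
    if df[2]>3: break
effector.open_jaws();manip.sleep(.3)
manip.servo_line(manip.current_tool_pos()+[0,0,.15],vel=.12)
h=np.array(manip.current_tool_pos())
try: manip.move_pose(h+[-.2,-.1,.12],manip.current_tcp_rot())
except manip.PlanningError as e: print(e)
print(manip.current_clock(),manip.current_tool_pos())
b=snap('top','t5.png');a=snap('scene','s5.png')
cv2.imwrite('pics/c5.png',np.hstack([cv2.resize(i[y:y+90,x:x+90],(400,400),interpolation=cv2.INTER_CUBIC) for i,x,y in((a,335,210),(b,325,195))]))
E
```

```text
0.004 [ 0.02 -0.41  0.58] 0.0476
0.003 [ 0.48 -0.24  0.22] 0.0464
0.002 [-0.19 -0.78  1.08] 0.0455
0.001 [-1.95  1.81  6.56] 0.0453
15.1333 [ 0.34633933 -0.47355239  0.31281449]
```

View pics/c5.png

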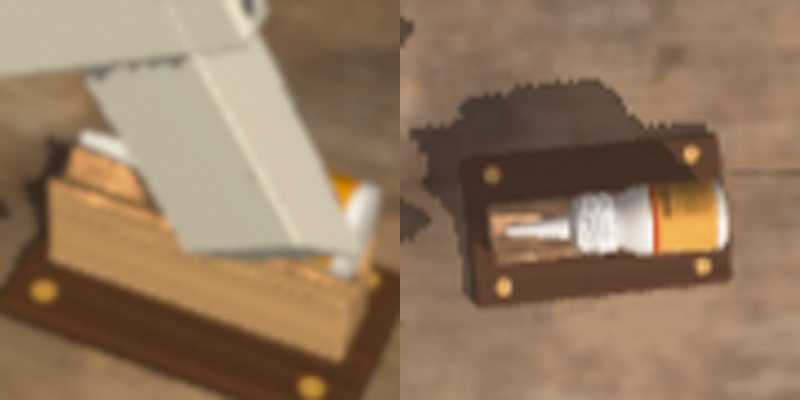

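```bash
python3 - <<'E'
from h import *
foot=(325+327*.225,195+216*.225);tip=(325+105*.225,195+231*.225)
F,T=onz('top',[foot,tip],.06);M=(F+T)/2;n=np.array([-HP[1],HP[0],0])
print(F,T,'len',np.linalg.norm(T-F),'along',(M-CR)@HP,'across',(M-CR)@n,'ang',np.arctan2((T-F)@n,(T-F)@HP))
print('tip tri',tri([(335+85*.225,210+135*.225)],[tip]).round(4))
a=cv2.imread('pics/top0.png');b=cv2.imread('pics/t5.png')
for x,y in((330,149),(253,157)): print('bystander diff',cv2.absdiff(a,b)[y-12:y+12,x-12:x+12].mean())
# clear arm from scene line of sight
manip.servo_line(np.array(manip.current_tool_pos())+[-.02,-.06,.12],vel=.2)
s=snap('scene','s6.png');snap('top','t6.png')
o=[]
j=cv2.resize(s[130:310,300:460],(533,600),interpolation=cv2.INTER_CUBIC);cv2.imwrite('pics/c6.png',j);print(manip.current_clock())
E
```

```text
[ 0.54632334 -0.40841794  0.06      ] [ 0.54245654 -0.30185774  0.06      ] len 0.10663033064510713 along -0.0035221145560917384 across 0.00035091059798050047 ang -0.03193209137671709
tip tri [[ 5.425e-01 -3.018e-01  6.030e-02  1.000e-04]]
bystander diff 5.839699074074074
bystander diff 34.01909722222222
16.15
```

View pics/c6.png

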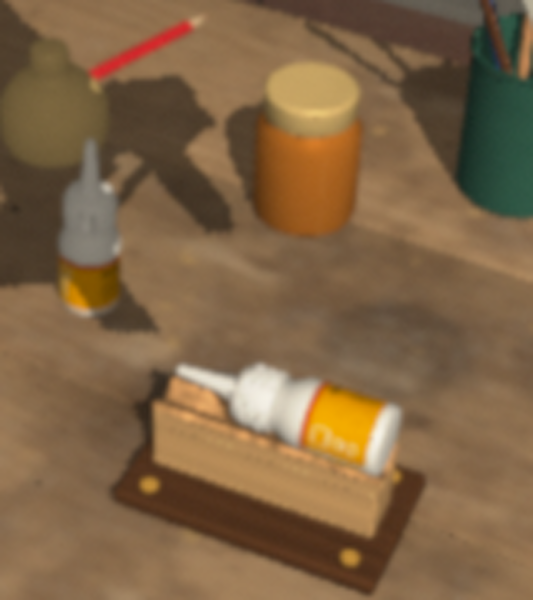

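The bottle lies level in the groove, and the jar and lamp are standing where they were. The pixel difference at the lamp is only the arm's shadow moving off it.

```bash
python3 -c "
from h import *
manip.hand_in();print(manip.current_clock())"
```

```text
the job is handed in; nothing more can be done
the job is handed in; nothing more can be done
```

I gripped the nearest of the three identical glue bottles with the tool tilted 28° below horizontal. I pitched it over, lowered it into the groove until contact (about 6.5 N), let go and backed the arm clear. The job was handed in at about 16 s on the clock; it reports no verdict.

| Check on the placed bottle | Measured | Allowed |
|---|---|---|
| Off centre along the groove | 3.5 mm | 20 mm |
| Off centre across the groove | 0.4 mm | 10 mm |
| Angle to the groove (seen from above) | 0.03 rad | 0.2 rad |
| Nozzle-tip height (two views) | 60.3 mm | 60 mm ± 10 mm at mid-bottle |

The tip height means the bottle lies level. Its length measured from above came out at 107 mm instead of 104 mm, within pixel error.

The jar and spirit lamp stand upright where they were in the last picture. The image-difference check at the lamp did read high (34, against 6 at the jar). I put that down to the arm's shadow, because the picture shows the lamp unmoved. I did not measure the position of either one after the move.

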